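# Unclamp the vial tray and stack it on its ledges

### The job

A tray of vials is held on the shaker by a toggle clamp. Flip the clamp's red handle up over centre and push it all the way back to its stop, then lift the tray off and stack it squarely on the yellow tray on the bench, turned half a turn so that the blue tabs are at opposite ends and it rests level on the inner ledges instead of nesting down onto the slides. Set it down gently, leave the clamp open, the lower tray where it stands and the other things on the bench undisturbed.

Things in the scene. Friction and masses are not known exactly. Their poses are not given: they have to be found in the camera images.
- clamp_handle (a joint): angle of the toggle clamp's red handle, rad: 0 = clamped (handle points away from the tray, 0.26 rad above level), grows as it is lifted, 1.3 = stop, fully open, handle upright. Over centre at 0.85: below it the spring resists (up to 15 N at the grip) and shuts it if let go before about 0.7; just past it friction (4 N at the grip) holds it, beyond about 1.0 it springs to the stop: push it on till it stops
- clamp_hinge (a point): the clamp's hinge axis, 130 mm above the bench, over the fixed shaker (navy, white platform 160 x 280 mm, top 65 mm high, from y = -235 to +45 mm here). Axes: x along the hinge, y level, away from the clamped tray (as the shut handle points), z up. The tray's centre is 140 mm away along -y. The open handle stands up to 130 mm above the hinge, within 25 mm of it along y
- clamp_foot (a point): rubber foot at the end of the steel clamp bar, 50 mm from the hinge, which holds down the tray's blue tab. The bar rises with the handle; it is safely clear of the tray only near the stop, where it stands upright
- handle_grip (a point): middle of the red grip of the handle, 85 mm from the hinge axis. The grip is a flat bar 16 mm wide along the hinge axis, 22 mm high, 85 mm long (from 43 to 128 mm from the hinge); point x along the hinge axis, y along the handle towards its free end
- vial_tray_mid (a point): centre, half-way up (27 mm above the underside), of the clamped yellow tray of amber vials: rim 60 mm wide (x), 150 mm long (y), 54 mm high, 0.2 to 0.4 kg; caps reach 60 mm. Upright outer walls from 27 to 54 mm above the underside; below that a foot 48 x 138 mm, standing between 8 mm high lips on the platform. A blue tab 34 mm wide sticks out 22 mm at the +y end, under the clamp. z up
- vial_tray_tab (a point): middle of the top of the blue tab of the vial tray, 86 mm from the tray's centre along its +y, 52 mm above its underside
- low_tray: same yellow tray, loose on the bench, 0.5 kg, with three flat pale slides in it; origin at the centre of its underside, blue tab at its +y end, z up. Mouth inside the rim 54 x 144 mm, at height 54 mm; the upper tray's foot enters it with 3 mm play all round
- low_tray_mid (a point): centre of the low tray, 27 mm above its underside, same axes. Ledges inside it 8 mm below the rim: two outer ones at the tab end, one in the middle at the other end. With tabs at opposite ends the upper tray rests on them, its underside 46 mm above the low tray's; with tabs at the same end it sinks to the slides (34 mm); on the rim it would be 54 mm up or tilted
- wash_bottle: bystander: white wash bottle, teal cap, 64 mm across, 190 mm high with its bent spout; origin under its centre
- beaker: bystander: glass beaker 68 mm across, 85 mm high; origin under its centre
- marker: bystander: black marker pen with red cap, 140 mm long, 14 mm thick, lying; origin under its middle
- step_rack: bystander: yellow stepped rack 100 x 110 mm, 60 mm high; origin under its centre
- vial_tray: the vial tray itself, origin at the centre of its underside, axes as point vial_tray_mid

How it is judged (in metres and radians):
On the way, in this order (a step that is already met when the one before it is completed fails the run):
1. the clamp handle is back at its stop (over 1.2 rad) while the vial tray still stands in its seat (value of joint clamp_handle above 1.2 rad and distance of vial_tray_mid from where it was at the start of the episode below 0.012 m), for 0.2 s.
2. the vial tray is lifted clear of the shaker (centre over 130 mm high) (height (world z) of vial_tray_mid above 0.13 m), for 0.2 s.
At the end, for the whole second after the job is handed in: the clamp is open (handle over 1.1 rad); the vial tray stands at rest on the ledges of the low tray, its centre 43 to 49 mm above the low tray's centre and within 6 mm of it sideways, long sides parallel within 0.1 rad, blue tabs at opposite ends, both trays upright within 0.05 rad (value of joint clamp_handle above 1.1 rad and horizontal distance between vial_tray_mid and low_tray_mid below 0.006 m and z of vial_tray_mid in the frame of low_tray_mid between 0.043 and 0.049 m and y of vial_tray_tab in the frame of low_tray_mid below -0.06 m and angle between the y axis of vial_tray_mid and the y axis of low_tray_mid, either way round below 0.1 rad and angle between each of vial_tray_mid, low_tray's own z axis and vertical below 0.05 rad and linear speed of each of vial_tray, low_tray below 0.01 m/s); the robot touches nothing.
It fails at once if the vial tray is pulled from its seat (over 20 mm) while the clamp is not open (handle below 1.0 rad) (value of joint clamp_handle below 1 rad and distance of vial_tray_mid from where it was at the start of the episode above 0.02 m).
It fails at once if the vial tray is dropped or rammed onto the low tray (over 100 N) (contact force between vial_tray and low_tray above 100 N).
It fails at once if the low tray is shoved more than 30 mm (distance of low_tray from where it was at the start of the episode above 0.03 m).
It fails at once if a bystander is moved more than 30 mm or knocked over (distance of any of wash_bottle, beaker, marker, step_rack from where it was at the start of the episode above 0.03 m or angle between any of wash_bottle, beaker's own z axis and vertical above 0.5 rad).
It also fails if it takes over 72 s, if anything falls off the work surface, if the arm or the gripper's body presses on something with over 40 N, if the wrist force passes 120 N, or if a joint passes its speed limit or range.

### The arm

A 7-joint arm with a two-finger parallel gripper is mounted at the origin on the work surface. World frame = base frame: x ahead of the robot, y to its left, z up, the work surface at z = 0. Lengths are in m, angles in degrees, forces in N, time in s.
With the tool pointing down it reaches from about 0.425 to 0.975 m from the base axis. Payload 16.7 kg.
Tool frame: the origin (TCP) lies between the finger pads; the fingertips stand 25 mm ahead of it and the grasp point (between the pads) lies 6 mm ahead of it (tips_ahead is the distance from the TCP to the fingertips, in m); z points along the fingers, y is the line along which they close (so a half turn about z gives the same grasp; the last joint's range is limited). The gripper opens to 85 mm and grips with 20 to 120 N. Pads are 22 mm wide; open, the fingers measure 114 mm over their backs; the gripper's body (76 mm by 85 mm) begins 54 mm behind the grasp point. The pads swing forward as they close: fully open they stand 13 mm farther back than shut.
Start: joints at [59.158, 24.414, 4.234, 92.017, -1.954, 63.644, -3.845], TCP at [0.256, -0.625, 0.256] pointing down, gripper open.
Joint ranges: [-163.25, 163.25], [-28.42, 122.38], [-70.27, 78.77], [12.13, 141.07], [-58.53, 238.53], [9.26, 117.41], [-156.51, 156.51]. Speed limits (degrees/s): [108.29, 108.29, 136.94, 136.94, 172.46, 172.46, 172.46].

### API

Orientations are given as a 3x3 rotation matrix whose columns are the frame's x, y, z axes.
In Python, from rig import sense, camera, close_job, tips_ahead gives the robot as it stands. The module is installed in compiled form; this text tells all that it offers.
- The arm moves only by the shell command python3 -m handwheel 'ROWS' [OPENING] [FORCE]. ROWS is JSON, one flat list of numbers, 6 for each row, row after row: the shift along the tool's x, y, z in cm, then the turn, a rotation vector about the tool's x, y, z in rad. A call has 1 to 20 rows; each row shifts and turns the commanded pose from where the row before left it, along the tool's axes as they then stand; what a row does not reach is not made up. A row lasts 1/10 s, in which the tool goes at most 50 mm and 8.59 degrees, less where a joint would pass 70% of its speed; a pose out of reach is approached as far as the arm can. A call with a gripper value outside its range is refused whole. OPENING is the closure, from 0 (fully open) to 1 (shut), set as the call begins (- or left out, the last holds). The fingers move at their own pace and stop on an object; FORCE is the grip in N (left out, the last holds). Time passes only in rows, so rows that do not move let the fingers close. It gives the time, the measured TCP pose, the force, the opening and the grip force at its end, in the units of the state.
- sense(): the state, without advancing time (a new reading comes with each control period).
- camera(name): name is "scene" or "top" or "wrist"; returns a dict with "color" (420x560x3 uint8, blue, green, red), "z_map" (420x560 float32, m along the optical axis (not along the pixel's ray), 0 where there is no reading), "camera_matrix" (3x3 intrinsics, pixels), "eye" and "attitude" of the camera in the world. Camera axes: x right, y down, z forward; pixel columns grow to the right and rows downward; lengths in m; the calibration is good to about 2 mm. The wrist camera is an equidistant fisheye: a pixel r from the principal point sees the ray r / f radians off the axis. A picture is of the moment at which its call begins.
- close_job(): hands the job in; it is judged then, once.
The state is a dict: "t": time; "joint_pos": joint angles; "qvel": joint speeds; "tau": joint torques, N m; "tcp_pos": TCP position; "eef_rot": TCP orientation; "wrist_force": force on the tool from outside, world axes, zero at the start; "ft_torque": the same for the moment, N m; "width": opening from 0.0 (shut) to 1.0 (fully open); "grasp_force": force on a finger pad.
Only numpy, scipy, OpenCV 4.12 (cv2) and the standard library are available. Lean on these libraries where they do the work, as an engineer would, in place of code of your own. Each camera call takes 0.05 s, during which the arm holds its last target. There are 200 camera calls.

## Working session

There is one attempt and no reset: what is moved stays moved. The work goes in short steps, Python scripts to look and compute and a shell command to move; the robot and the scene stay as the last step left them, time stands still between calls to the robot, and variables do not carry over. Pictures are saved under pics/ and viewed, at most 10 in all, crops included, and the job is handed in when it is done.

```bash
mkdir -p pics
cat > h.py <<'E'
import numpy as np, cv2
from rig import sense, camera, close_job, tips_ahead
np.set_printoptions(precision=4,suppress=True)
def cloud(c):
    z=c["z_map"];K=np.array(c["camera_matrix"]);v,u=np.mgrid[:z.shape[0],:z.shape[1]]
    p=np.stack([(u-K[0,2])/K[0,0]*z,(v-K[1,2])/K[1,1]*z,z],-1)
    w=p@np.array(c["attitude"]).T+np.array(c["eye"]); w[z==0]=np.nan
    return w
E
python3 - <<'E'
from h import *
s=sense();print(s["tcp_pos"],s["eef_rot"],s["t"],tips_ahead)
for n in("top","scene"):
    c=camera(n);cv2.imwrite(f"pics/{n}0.png",c["color"]);np.savez(f"{n}0.npz",w=cloud(c),c=c["color"]);print(n,c["eye"],c["attitude"],c["camera_matrix"])
E
```

```text
[ 0.2557 -0.6243  0.2556] [[ 0.9253  0.3791 -0.0006]
 [ 0.3791 -0.9253  0.0011]
 [-0.0001 -0.0013 -1.    ]] 0.0 0.025
top [0.3724 0.0144 1.0704] [[-0.036  -0.9747  0.2206]
 [-0.9993  0.034  -0.013 ]
 [ 0.0051 -0.2209 -0.9753]] [[513.8378   0.     280.3246]
 [  0.     513.8378 214.7471]
 [  0.       0.       1.    ]]
scene [ 1.1503 -0.2902  1.2095] [[ 0.4592  0.7736 -0.4366]
 [ 0.8883 -0.401   0.2237]
 [-0.0021 -0.4905 -0.8714]] [[543.7342   0.     273.6437]
 [  0.     543.7342 202.5388]
 [  0.       0.       1.    ]]
```

View pics/top0.png

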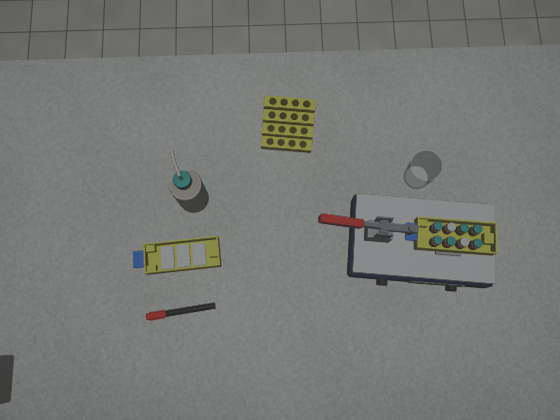

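View pics/scene0.png

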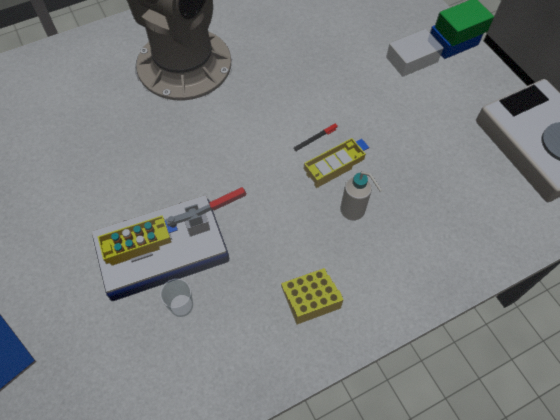

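The top view shows the red handle at about (320–363, 220), the vial tray at (455,236) and the low tray at (182,256) with its tab to the left (+y). The scene view agrees. Next I'll measure them.

```bash
cat > m.py <<'E'
from h import *
def meas(n):
    d=np.load(f"{n}.npz");w=d["w"];c=d["c"];h=cv2.cvtColor(c,cv2.COLOR_BGR2HSV).astype(int)
    H,S,V=h[...,0],h[...,1],h[...,2]
    masks=dict(yellow=(abs(H-29)<6)&(S>140)&(V>60),red=((H<6)|(H>174))&(S>150),blue=(abs(H-110)<8)&(S>150)&(V>90),black=(V<45),grey=None)
    for k,m in masks.items():
        if m is None: continue
        nn,lab,st,ce=cv2.connectedComponentsWithStats((m&np.isfinite(w[...,2])).astype(np.uint8))
        for i in range(1,nn):
            if st[i,4]<40: continue
            p=w[lab==i]; zt=np.percentile(p[:,2],97); 
            if zt>.3: continue
            q=p[p[:,2]>zt-.008] if k in("yellow","blue") else p
            r=cv2.minAreaRect((q[:,:2]*1000).astype(np.float32))
            print(n,k,"pix",ce[i].round(),st[i,4],"zmax",zt.round(4),"zmin",np.percentile(p[:,2],3).round(4),"mean",q.mean(0),"rect",np.round(r[0],1),np.round(r[1],1),round(r[2],1))
for n in("top0","scene0"): meas(n)
E
python3 m.py
```

```text
top0 red pix [342. 220.] 283 zmax 0.1716 zmin 0.1509 mean [ 0.5643 -0.1093  0.1614] rect [ 564.3 -109.7] [79.4 13.4] 83.2
top0 red pix [155. 315.] 123 zmax 0.0149 zmin 0.0022 mean [0.4127 0.2607 0.0102] rect [412.7 260.7] [13.8 37.7] 7.5
top0 blue pix [135. 259.] 44 zmax 0.0537 zmin 0.0472 mean [0.5237 0.2934 0.0505] rect [521.8 293.6] [11.9 30.9] 83.5
top0 black pix [189. 311.] 71 zmax 0.0125 zmin 0.0043 mean [0.4182 0.1928 0.0095] rect [418.6 191.3] [ 3.1 95.6] 7.3
scene0 yellow pix [353. 150.] 232 zmax 0.0555 zmin 0.0275 mean [0.5255 0.2673 0.0518] rect [524.5 259.7] [59.  37.4] 3.3
scene0 yellow pix [315. 171.] 108 zmax 0.0569 zmin 0.0276 mean [0.5405 0.1368 0.0532] rect [534.9 137.4] [56.3 16.1] 5.3
scene0 yellow pix [130. 242.] 943 zmax 0.1213 zmin 0.0907 mean [ 0.5504 -0.3375  0.1178] rect [ 539.5 -327.8] [147.6  61.6] 82.1
scene0 yellow pix [311. 293.] 1065 zmax 0.0634 zmin 0.0159 mean [ 0.844  -0.0261  0.0606] rect [844.  -24.7] [108.2  26.7] 83.3
scene0 red pix [331. 128.] 57 zmax 0.0178 zmin 0.0032 mean [0.4156 0.2623 0.0122] rect [415.3 261.8] [10.7 35.8] 9.4
scene0 red p
[... 908 characters left out ...]
 0.0686 mean [0.3143 0.6964 0.0922] rect [311.8 706.9] [86. 37.] 6.2
scene0 black pix [509.  60.] 492 zmax -0.663 zmin -0.7121 mean [ 0.0252  1.5264 -0.6878] rect [  15.1 1526.8] [ 35.7 351.3] 89.0
scene0 black pix [184.  66.] 145 zmax 0.0689 zmin 0.0542 mean [ 0.0669 -0.0186  0.0618] rect [ 56.1 -19. ] [162.8  60.1] 69.9
scene0 black pix [523. 100.] 720 zmax 0.0802 zmin 0.0705 mean [0.6101 0.7388 0.0753] rect [609.5 738.8] [122.5  59.4] 89.3
scene0 black pix [522. 287.] 573 zmax -0.3631 zmin -0.7284 mean [ 0.9505  0.7692 -0.5703] rect [948.4 770.9] [58.9 34.5] 35.0
scene0 black pix [135. 290.] 255 zmax 0.0432 zmin 0.0161 mean [ 0.6172 -0.3733  0.0299] rect [ 618.2 -364.8] [132.4   5.9] 83.8
```

```bash
cat > m2.py <<'E'
from h import *
def rim(n,x0,x1,y0,y1,z0,z1):
    d=np.load(n+".npz");w=d["w"];h=cv2.cvtColor(d["c"],cv2.COLOR_BGR2HSV).astype(int)
    m=(abs(h[...,0]-29)<7)&(h[...,1]>110)&(w[...,0]>x0)&(w[...,0]<x1)&(w[...,1]>y0)&(w[...,1]<y1)&(w[...,2]>z0)&(w[...,2]<z1)
    p=w[m];r=cv2.minAreaRect((p[:,:2]*1000).astype(np.float32))
    print(n,m.sum(),"zmed",np.median(p[:,2]).round(4),np.round(r[0],1),np.round(r[1],1),round(r[2],2))
    return p
if __name__=="__main__":
    for n in("top0","scene0"):
        rim(n,.46,.60,.10,.32,.046,.062); rim(n,.45,.65,-.45,-.22,.112,.128)
        d=np.load(n+".npz");w=d["w"];h=cv2.cvtColor(d["c"],cv2.COLOR_BGR2HSV).astype(int)
        m=((h[...,0]<6)|(h[...,0]>174))&(h[...,1]>150)&(w[...,2]>.14)
        p=w[m];p=p[np.abs(p[:,2]-.16)<.02];y=p[:,1];print("handle x(y),z(y):",np.polyfit(y+.107,p[:,0],1),np.polyfit(y+.107,p[:,2],1),y.min(),y.max())
        m=(abs(h[...,0]-110)<12)&(h[...,1]>110)&(w[...,2]>.095)&(w[...,2]<.13)&(abs(w[...,1]+.25)<.05)
        print("tab",m.sum(),w[m].mean(0) if m.any() else 0)
        m=(h[...,1]<60)&(w[...,2]>.125)&(abs(w[...,1]+.2)<.05)&(abs(w[...,0]-.55)<.06)
        p=w[m];
        for yy in np.arange(-.25,-.15,.01):
            q=p[abs(p[:,1]-yy)<.005]
            if len(q): print(yy.round(2),len(q),q[:,0].min(),q[:,0].max(),q[:,2].min(),q[:,2].max())
E
python3 m2.py
```

```text
top0 332 zmed 0.0516 [528.8 201.6] [ 59.3 150.1] 4.12
top0 367 zmed 0.1168 [ 537.6 -330. ] [150.7  59.6] 83.54
handle x(y),z(y): [0.1195 0.5645] [0.2678 0.162 ] -0.1487209610809091 -0.07010993521206141
tab 80 [ 0.5406 -0.244   0.1155]
-0.25 13 0.5418410517349972 0.5516451739231552 0.13566463730960443 0.14562105388452806
-0.24 51 0.5422482416861888 0.5559318114279224 0.1301803788819953 0.1471658222016563
-0.23 48 0.5436622013589288 0.5578630382698466 0.1275884695677003 0.14645391837224042
-0.22 46 0.5445854415472584 0.5594257436873501 0.1279071965211238 0.1427292769964581
-0.21 52 0.5462636743951806 0.5707728095397797 0.12627945567372922 0.1441145087201524
-0.2 89 0.537313964722494 0.5715989102298201 0.1264467921166752 0.14586803831484663
-0.19 112 0.5381501467455935 0.5733956812165325 0.12654966034152593 0.14619196446352634
-0.18 87 0.5391735370074976 0.5745779373899383 0.12564124100362428 0.1463021289866836
-0.17 38 0.5409846911798795 0.5625755863433495 0.1259980335131845 0.14541608181705734
-0.16 33 0.555104260770563 0.5641053343138659 0.12796465884834252 0.14839226914386594
scene0
[... 390 characters left out ...]
069519050485747
-0.23 39 0.5417973185318339 0.5579011535200382 0.12789923394952507 0.14943114170455285
-0.22 37 0.5414234897030451 0.5592258305060793 0.12701707504497306 0.1437778321935792
-0.21 39 0.5438500868496933 0.5685379509982478 0.1283695848627866 0.1437138296519247
-0.2 75 0.5362926597173315 0.5716075959143304 0.1252524254661289 0.14902520050573242
-0.19 79 0.5341591635324918 0.572723034084483 0.12611577758977321 0.14770721744290727
-0.18 77 0.5375113496933973 0.5737375478038528 0.1252154051982144 0.14824203679803616
-0.17 37 0.536309148410041 0.562728951782079 0.1293034348251938 0.14687783825932899
-0.16 30 0.5537425817636763 0.5626615795527028 0.1299706013056534 0.15002471385457228
```

Geometry in the world frame:

| Item | Position | Orientation |
|---|---|---|
| Vial tray | (.538, -.329) | y axis (.117, .993) |
| Hinge | (.5545, -.190) | – |
| Handle point 100 mm out | (.566, -.094, .156) | – |
| Low tray | (.5285, .2025) | yaw 4.2° |

I'll start by turning the tool square and moving over the handle.

```bash
cat > d.py <<'E'
# usage: d.py x y z yaw_of_tool_y_deg : remaining shift in tool axes (cm) & turn about tool z
import sys; from h import *
x,y,z,a=map(float,sys.argv[1:5]); s=sense(); R=np.array(s["eef_rot"])
t=np.radians(a); Y=np.array([np.cos(t),np.sin(t),0]);Z=np.array([0,0,-1.]);G=np.c_[np.cross(Y,Z),Y,Z]
rv=cv2.Rodrigues(R.T@G)[0].ravel()
d=np.array([x,y,z])-s["tcp_pos"]
print("t",s["t"],"tcp",np.array(s["tcp_pos"]),"shift now-axes cm",R.T@d*100,"shift goal-axes cm",G.T@d*100,"turn",rv,"\nq",np.array(s["joint_pos"]),"F",np.array(s["wrist_force"]),"w",s["width"],"g",s["grasp_force"])
E
python3 -m handwheel '[0,0,0,0,0,-0.133,0,0,0,0,0,-0.133,0,0,0,0,0,-0.133,0,0,0,0,0,-0.133,0,0,0,0,0,-0.133,0,0,0,0,0,-0.133,0,0,0,0,0,-0.133,0,0,0,0,0,-0.133,3.9,1.7,0,0,0,0,3.9,1.7,0,0,0,0,3.9,1.7,0,0,0,0,3.9,1.7,0,0,0,0,3.9,1.7,0,0,0,0,3.9,1.7,0,0,0,0,3.9,1.7,0,0,0,0,3.9,1.7,0,0,0,0,3.9,1.7,0,0,0,0,3.9,1.7,0,0,0,0,3.9,1.7,0,0,0,0,3.9,1.7,0,0,0,0]' 0 50; python3 d.py .566 -.094 .22 -6.7
```

```text
t: 2.1
tcp_pos: [0.514, -0.1823, 0.2562]
eef_rot: [[0.118, 0.993, -0.0], [0.993, -0.118, -0.0], [-0.0, -0.0, -1.0]]
wrist_force: [1.8, -0.4, 0.1]
width: 0.995
grasp_force: 0.0
t 2.1 tcp [ 0.514  -0.1823  0.2562] shift now-axes cm [9.3831 4.1225 3.6239] shift goal-axes cm [9.3777 4.134  3.6247] turn [-0.0001  0.     -0.0013] 
q [ 32.6094  13.8757 -23.1237 107.5316   6.2564  59.8267   0.1639] F [ 1.7767 -0.4091  0.1297] w 0.9952062688700847 g 0.0
```

```bash
python3 -m handwheel '[3.1,1.4,0,0,0,0,3.1,1.4,0,0,0,0,3.1,1.3,0,0,0,0,0,0,3.6,0,0,0,0,0,0,0,0,0]'; python3 d.py .566 -.094 .162 -6.7
python3 - <<'E'
from h import *
c=camera("wrist");cv2.imwrite("pics/w1.png",c["color"])
for n in("top","scene"):
    c=camera(n);cv2.imwrite(f"pics/{n}1.png",c["color"])
E
```

```text
t: 2.6
tcp_pos: [0.5633, -0.0954, 0.2167]
eef_rot: [[0.116, 0.993, -0.006], [0.993, -0.116, 0.001], [0.0, -0.006, -1.0]]
wrist_force: [-1.1, -0.7, -0.8]
width: 1.002
grasp_force: 0.0
t 2.6 tcp [ 0.5633 -0.0954  0.2167] shift now-axes cm [0.1714 0.2804 5.4694] shift goal-axes cm [0.1741 0.2476 5.4709] turn [-0.006  -0.0005  0.0007] 
q [ 23.8856  19.1417 -25.2539 106.3297   9.5271  56.9472 -12.0729] F [-1.1041 -0.7181 -0.8288] w 1.0018093479389545 g 0.0
```

View pics/w1.png

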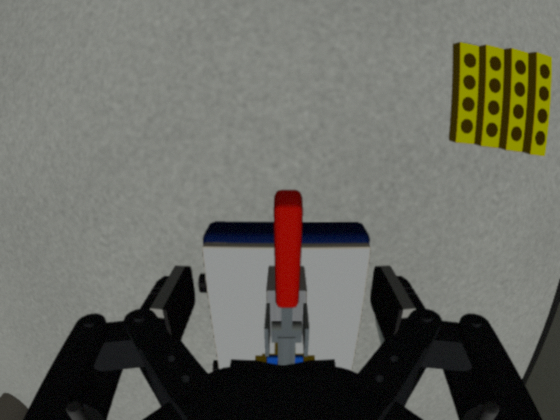

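The wrist view shows the red grip at column 288, centred between the fingers (about 180 and 385). I'll descend and grip.

```bash
python3 -m handwheel '[0.1,0.1,2.0,0,0,0,0,0.1,2.0,0,0,0,0,0,1.4,0,0,0,0,0,0,0,0,0]'; python3 d.py .566 -.094 .162 -6.7; python3 -m handwheel '[0,0,0,0,0,0,0,0,0,0,0,0,0,0,0,0,0,0,0,0,0,0,0,0,0,0,0,0,0,0,0,0,0,0,0,0,0,0,0,0,0,0,0,0,0,0,0,0]' 1 50;python3 d.py .566 -.094 .162 -6.7
```

```text
t: 3.15
tcp_pos: [0.5666, -0.0962, 0.1656]
eef_rot: [[0.119, 0.993, -0.002], [0.993, -0.119, 0.0], [-0.0, -0.002, -1.0]]
wrist_force: [0.2, 0.4, -0.1]
width: 0.999
grasp_force: 0.0
t 3.15 tcp [ 0.5666 -0.0962  0.1656] shift now-axes cm [ 0.2147 -0.0893  0.3591] shift goal-axes cm [ 0.2149 -0.0895  0.359 ] turn [-0.0017  0.     -0.0021] 
q [ 22.953   22.7002 -24.4437 108.617   11.8065  51.2338 -14.0909] F [ 0.1661  0.3524 -0.0672] w 0.99901167395756 g 0.0
t: 3.95
tcp_pos: [0.5664, -0.0954, 0.1668]
eef_rot: [[0.118, 0.993, -0.002], [0.993, -0.118, -0.0], [-0.0, -0.002, -1.0]]
wrist_force: [-11.4, 2.1, 12.4]
width: 0.179
grasp_force: 49.4
t 3.95 tcp [ 0.5664 -0.0954  0.1668] shift now-axes cm [ 0.1366 -0.0549  0.4752] shift goal-axes cm [ 0.1365 -0.0556  0.4751] turn [-0.0018  0.0004 -0.0011] 
q [ 22.9158  22.5907 -24.4943 108.6113  11.7787  51.3503 -14.0954] F [-11.4001   2.0875  12.4296] w 0.17915842276670768 g 49.37084197998047
```

```bash
python3 -m handwheel '[-0.29,0,-0.76,0,0,0,-0.33,0,-0.74,0,0,0,-0.41,0,-0.71,0,0,0,-0.45,0,-0.67,0,0,0,-0.52,0,-0.63,0,0,0,-0.55,0,-0.59,0,0,0,-0.61,0,-0.54,0,0,0,-0.64,0,-0.49,0,0,0]'; python3 d.py .566 -.094 .162 -6.7
```

```text
t: 4.75
tcp_pos: [0.5619, -0.1325, 0.2173]
eef_rot: [[0.117, 0.993, -0.002], [0.993, -0.117, 0.002], [0.001, -0.003, -1.0]]
wrist_force: [-2.2, 8.1, -16.2]
width: 0.174
grasp_force: 48.8
t 4.75 tcp [ 0.5619 -0.1325  0.2173] shift now-axes cm [ 3.8619 -0.026   5.5403] shift goal-axes cm [ 3.87   -0.0389  5.5345] turn [-0.0025 -0.0015 -0.0003] 
q [ 26.9169  19.4488 -24.5084 105.7168   9.3732  56.9646  -8.2212] F [ -2.2349   8.0788 -16.2169] w 0.17392831894393554 g 48.816139698028564
```

```bash
python3 -m handwheel '[-0.69,0,-0.44,0,0,0,-0.72,0,-0.38,0,0,0,-0.74,0,-0.32,0,0,0,-0.77,0,-0.26,0,0,0,-0.79,0,-0.20,0,0,0,-0.80,0,-0.13,0,0,0,-0.81,0,-0.06,0,0,0,-0.82,0,0,0,0,0,-0.5,0,0,0,0,0,0,0,0,0,0,0]'; python3 d.py .566 -.094 .162 -6.7
python3 - <<'E'
from h import *
for n in("top","scene"):
    c=camera(n);cv2.imwrite(f"pics/{n}2.png",c["color"])
E
```

```text
t: 5.75
tcp_pos: [0.5538, -0.2013, 0.2359]
eef_rot: [[0.12, 0.993, -0.002], [0.993, -0.12, -0.001], [-0.001, -0.002, -1.0]]
wrist_force: [-6.9, -4.7, -3.8]
width: 0.157
grasp_force: 49.4
t 5.75 tcp [ 0.5538 -0.2013  0.2359] shift now-axes cm [10.8052 -0.0588  7.3763] shift goal-axes cm [10.795  -0.0388  7.3914] turn [-0.0016  0.0014 -0.003 ] 
q [ 32.1896  19.1874 -22.8786 103.2952   8.6458  59.3048  -0.8585] F [-6.9411 -4.7223 -3.7611] w 0.15706232690925276 g 49.422032026341185
```

View pics/scene2.png

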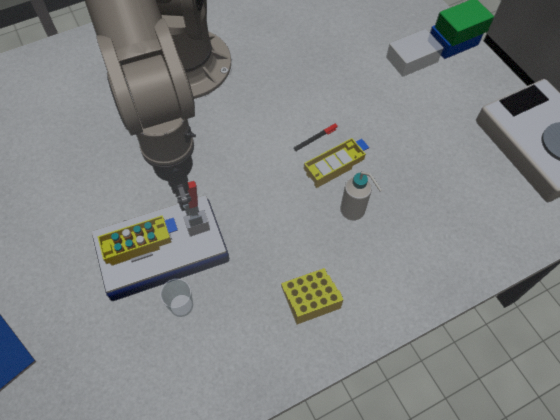

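The handle is upright (red at (193,195)) and the blue tab is exposed at (171,226). Release, rise and move over the tray.

```bash
python3 -m handwheel '[0,0,0,0,0,0,0,0,0,0,0,0,0,0,0,0,0,0,0,0,0,0,0,0,0,0,0,0,0,0,0,0,0,0,0,0,0,0,-1.5,0,0,0,0,0,-3,0,0,0,0,0,-3,0,0,0,0,0,0,0,0,0]' 0 60; python3 d.py .538 -.329 .30 -6.7;  python3 -m handwheel '[-2.5,0.1,0,0,0,0,-2.5,0,0,0,0,0,-2.5,0,0,0,0,0,-2.5,0,0,0,0,0,-2.5,0,0,0,0,0,0,0,0,0,0,0,0,0,0,0,0,0]';python3 d.py .538 -.329 .113 -6.7
python3 - <<'E'
from h import *
c=camera("wrist");cv2.imwrite("pics/w2.png",c["color"])
for n in("top","scene"):
    c=camera(n);cv2.imwrite(f"pics/{n}3.png",c["color"]);np.savez(f"{n}3.npz",w=cloud(c),c=c["color"])
from m2 import rim
rim("top3",.46,.60,.10,.32,.046,.062);rim("scene3",.46,.60,.10,.32,.046,.062);rim("scene3",.45,.65,-.45,-.22,.112,.128);rim("top3",.45,.65,-.45,-.22,.112,.128)
E
```

```text
t: 6.85
tcp_pos: [0.5567, -0.1995, 0.3157]
eef_rot: [[0.118, 0.993, 0.006], [0.993, -0.118, -0.002], [-0.001, 0.006, -1.0]]
wrist_force: [0.7, -0.3, -0.9]
width: 1.003
grasp_force: 0.0
t 6.85 tcp [ 0.5567 -0.1995  0.3157] shift now-axes cm [-13.0811  -0.3405   1.5863] shift goal-axes cm [-13.0827  -0.3446   1.5721] turn [ 0.0064  0.0013 -0.0011] 
q [ 32.7455  15.2592 -23.4075  98.0758   6.5465  67.6311   0.8549] F [ 0.6877 -0.3391 -0.9333] w 1.0033830957962324 g 0.0
t: 7.55
tcp_pos: [0.5412, -0.3237, 0.3108]
eef_rot: [[0.119, 0.993, 0.0], [0.993, -0.119, 0.0], [0.0, 0.0, -1.0]]
wrist_force: [0.0, -0.0, 0.6]
width: 1.0
grasp_force: 0.0
t 7.55 tcp [ 0.5412 -0.3237  0.3108] shift now-axes cm [-0.5666 -0.2542 19.7825] shift goal-axes cm [-0.5607 -0.2533 19.7827] turn [ 0.0001 -0.0003 -0.002 ] 
q [ 40.4407  19.1069 -19.7753  93.2946   6.805   68.7854  12.3907] F [ 0.0211 -0.0497  0.5979] w 0.9997552528194219 g 0.0
top3 353 zmed 0.0514 [529.  201.8] [ 59.1 150.3] 4.17
scene3 336 zmed 0.0516 [528.6 203.5] [ 62.9 151.2] 4.36
scene3 451 zmed 0.1168 [ 537.8 -327.6] [147.8  62.6] 83.77
top3 348 zmed 0.1171 [ 537.8 -330.2] [150.7  59.6] 83.53
```

View pics/w2.png

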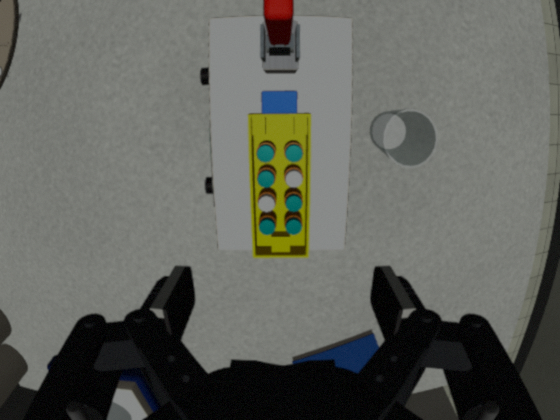

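The wrist view shows the clamp open, with the red handle upright at (279,15), and the tray at (280,185) centred between the fingers. I'll check the clearance between the camera mount and the handle before going down.

```bash
python3 - <<'E'
from h import *
c=camera("wrist");s=sense();R=np.array(s["eef_rot"]);print(R.T@(np.array(c["eye"])-s["tcp_pos"]))
d=np.load("top3.npz");w=d["w"];h=cv2.cvtColor(d["c"],cv2.COLOR_BGR2HSV).astype(int)
m=((h[...,0]<6)|(h[...,0]>174))&(h[...,1]>140)&(w[...,2]>.14)&(w[...,2]<.3);print(m.sum(),w[m].min(0),w[m].max(0))
E
python3 -m handwheel '[-0.3,-0.1,3,0,0,0,-0.26,-0.1,3,0,0,0,0,-0.05,3,0,0,0,0,0,3,0,0,0,0,0,0,0,0,0]';python3 d.py .538 -.329 .113 -6.7
```

```text
[ 0.0833  0.0002 -0.1181]
84 [ 0.5482 -0.197   0.2516] [ 0.5619 -0.1785  0.259 ]
t: 8.25
tcp_pos: [0.5365, -0.3273, 0.187]
eef_rot: [[0.117, 0.993, -0.005], [0.993, -0.117, 0.003], [0.002, -0.005, -1.0]]
wrist_force: [-0.5, 0.0, 0.3]
width: 0.999
grasp_force: 0.0
t 8.25 tcp [ 0.5365 -0.3273  0.187 ] shift now-axes cm [-0.1707  0.2039  7.4006] shift goal-axes cm [-0.1524  0.1644  7.402 ] turn [-0.0053 -0.0025 -0.0001] 
q [ 40.0518  25.2903 -18.9271 100.6965   9.5673  55.931   10.6822] F [-0.5443  0.0025  0.3238] w 0.9987453024532394 g 0.0
```

```bash
python3 -m handwheel '[-0.5,0.1,1.5,0,0,0,-0.5,0.05,2,0,0,0,0,0,2,0,0,0,0,0,1.7,0,0,0,0,0,0,0,0,0,0,0,0,0,0,0]';python3 d.py .537 -.337 .113 -6.7
```

```text
t: 8.85
tcp_pos: [0.5389, -0.339, 0.1192]
eef_rot: [[0.118, 0.993, 0.001], [0.993, -0.118, -0.0], [-0.0, 0.001, -1.0]]
wrist_force: [-0.1, -0.3, 0.7]
width: 1.005
grasp_force: 0.0
t 8.85 tcp [ 0.5389 -0.339   0.1192] shift now-axes cm [ 0.1714 -0.2132  0.615 ] shift goal-axes cm [ 0.1716 -0.2127  0.6151] turn [ 0.0005  0.0001 -0.0009] 
q [ 39.7981  30.2255 -17.7692 102.5948  11.7469  48.9548   9.7989] F [-0.0726 -0.3355  0.6557] w 1.0045264624654748 g 0.0
```

```bash
python3 -m handwheel '[0,-0.2,0.6,0,0,0,0,0,0,0,0,0]'; python3 -m handwheel '[0,0,0,0,0,0,0,0,0,0,0,0,0,0,0,0,0,0,0,0,0,0,0,0,0,0,0,0,0,0,0,0,0,0,0,0]' 1 60;python3 d.py .537 -.337 .113 -6.7
```

```text
t: 9.05
tcp_pos: [0.5363, -0.3387, 0.1126]
eef_rot: [[0.118, 0.993, 0.0], [0.993, -0.118, -0.0], [-0.0, 0.0, -1.0]]
wrist_force: [-1.2, 0.8, -0.9]
width: 0.998
grasp_force: 0.0
t: 9.65
tcp_pos: [0.5368, -0.3388, 0.1132]
eef_rot: [[0.118, 0.993, 0.001], [0.993, -0.118, -0.0], [-0.0, 0.001, -1.0]]
wrist_force: [-0.2, 0.5, 5.4]
width: 0.686
grasp_force: 65.2
t 9.65 tcp [ 0.5368 -0.3388  0.1132] shift now-axes cm [0.1825 0.0001 0.0168] shift goal-axes cm [0.1825 0.0003 0.0169] turn [ 0.0007  0.0003 -0.0012] 
q [ 39.8126  30.4938 -17.6724 103.0593  11.9294  48.2195   9.6889] F [-0.2223  0.4526  5.3789] w 0.6864836801138898 g 65.21532330662012
```

```bash
python3 -m handwheel '[0,0,-0.5,0,0,0,0,0,-1,0,0,0,0,0,-2,0,0,0,0,0,-2.5,0,0,0,0,0,-3,0,0,0,0,0,-3,0,0,0,0,0,-3,0,0,0,0,0,-3,0,0,0,0,0,-3,0,0,0,0,0,-2,0,0,0,0,0,-1,0,0,0,0,0,0,0,0,0,0,0,0,0,0,0]';python3 d.py .5285 .2025 .35 184.2
python3 - <<'E'
from h import *
for n in("top","scene"):
    c=camera(n);cv2.imwrite(f"pics/{n}4.png",c["color"]);np.savez(f"{n}4.npz",w=cloud(c),c=c["color"])
from m2 import rim
rim("top4",.40,.65,-.48,-.22,.335,.37);rim("scene4",.4,.65,-.48,-.22,.335,.37)
E
```

```text
t: 10.95
tcp_pos: [0.5361, -0.3385, 0.3516]
eef_rot: [[0.118, 0.993, -0.001], [0.993, -0.118, 0.001], [0.0, -0.001, -1.0]]
wrist_force: [0.2, 0.2, -3.1]
width: 0.687
grasp_force: 64.9
t 10.95 tcp [ 0.5361 -0.3385  0.3516] shift now-axes cm [53.6361 -7.1265  0.1943] shift goal-axes cm [-54.0127  -3.2029   0.1635] turn [-0.0008  0.0014  2.9503] 
q [ 41.6411  18.0135 -19.5918  89.7066   6.2027  73.4159  14.3958] F [ 0.2197  0.1995 -3.0656] w 0.6865898828941841 g 64.905850533396
top4 705 zmed 0.3543 [ 538.  -328.7] [149.2  61.3] 83.38
scene4 1167 zmed 0.3496 [ 536.9 -327.8] [149.5  64. ] 83.27
```

View pics/scene4.png

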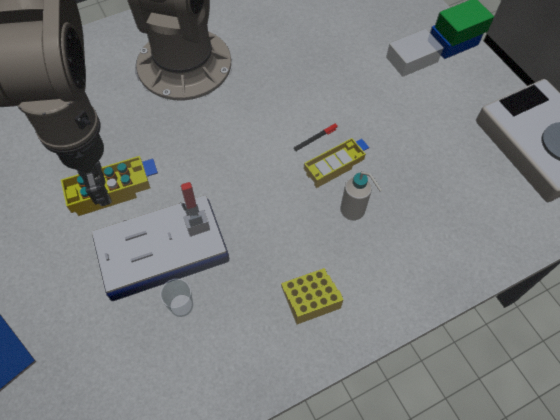

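The tray is held level at (105,185), the clamp is open, and the lower tray hasn't moved. I'll carry it across first, then turn it.

```bash
python3 -m handwheel '[2,-0.26,0,0,0,0,3,-0.4,0,0,0,0,3.9,-0.52,0,0,0,0,3.9,-0.52,0,0,0,0,3.9,-0.52,0,0,0,0,3.9,-0.52,0,0,0,0,3.9,-0.52,0,0,0,0,3.9,-0.52,0,0,0,0,3.9,-0.52,0,0,0,0,3.9,-0.52,0,0,0,0,3.9,-0.52,0,0,0,0,3.9,-0.52,0,0,0,0,3.9,-0.52,0,0,0,0,3.9,-0.52,0,0,0,0,3,-0.4,0,0,0,0,0,0,0,0,0,0]' - 80;python3 d.py .528 .2128 .35 184.2
```

```text
t: 12.65
tcp_pos: [0.5266, 0.2192, 0.3519]
eef_rot: [[0.111, 0.994, -0.001], [0.994, -0.111, 0.002], [0.002, -0.002, -1.0]]
wrist_force: [-0.4, 0.6, -2.4]
width: 0.688
grasp_force: 91.6
t 12.65 tcp [0.5266 0.2192 0.3519] shift now-axes cm [-0.6228  0.2087  0.1868] shift goal-axes cm [ 0.6502 -0.0903  0.1881] turn [-0.0026  0.0022  2.9566] 
q [  3.9003  14.1222 -39.264   96.8611   9.1859  72.3422 -43.7129] F [-0.3543  0.5537 -2.4124] w 0.6875111173201919 g 91.64613244123757
```

```bash
python3 -m handwheel '[0,0,0,0,0,-0.1,0,0,0,0,0,-0.14,0,0,0,0,0,-0.14,0,0,0,0,0,-0.14,0,0,0,0,0,-0.14,0,0,0,0,0,-0.14,0,0,0,0,0,-0.14,0,0,0,0,0,-0.14,0,0,0,0,0,-0.14,0,0,0,0,0,-0.14,0,0,0,0,0,-0.14,0,0,0,0,0,-0.14,0,0,0,0,0,-0.14,0,0,0,0,0,-0.14,0,0,0,0,0,-0.14,0,0,0,0,0,-0.14,0,0,0,0,0,-0.1,0,0,0,0,0,0]';python3 d.py .528 .2128 .35 184.2
```

```text
t: 14.45
tcp_pos: [0.5281, 0.2139, 0.3519]
eef_rot: [[-0.818, -0.575, -0.001], [-0.575, 0.818, -0.0], [0.001, 0.001, -1.0]]
wrist_force: [-0.7, 0.3, -2.3]
width: 0.687
grasp_force: 91.9
t 14.45 tcp [0.5281 0.2139 0.3519] shift now-axes cm [ 0.0696 -0.0851  0.1865] shift goal-axes cm [0.1088 0.0161 0.1865] turn [ 0.001  -0.0007 -1.0311] 
q [ 20.8072  19.8824 -61.9033  96.1412  18.0614  74.9914  80.6691] F [-0.6783  0.2738 -2.3113] w 0.6869074457504879 g 91.89822907559574
```

```bash
python3 -m handwheel '[0,0,0,0,0,-0.13,0,0,0,0,0,-0.13,0,0,0,0,0,-0.13,0,0,0,0,0,-0.13,0,0,0,0,0,-0.13,0,0,0,0,0,-0.13,0,0,0,0,0,-0.13,0,0,0,0,0,-0.12,0,0,0,0,0,0,0,0,0,0,0,0]';python3 d.py .528 .2128 .35 184.2
python3 - <<'E'
from h import *
for n in("top","scene"):
    c=camera(n);cv2.imwrite(f"pics/{n}5.png",c["color"]);np.savez(f"{n}5.npz",w=cloud(c),c=c["color"])
from m2 import rim
for n in("top5","scene5"): rim(n,.40,.65,.06,.36,.335,.37);rim(n,.46,.60,.10,.32,.046,.062)
E
```

```text
t: 15.45
tcp_pos: [0.5283, 0.2141, 0.3523]
eef_rot: [[0.065, -0.998, -0.0], [-0.998, -0.065, -0.0], [0.0, 0.0, -1.0]]
wrist_force: [0.3, -0.1, -1.9]
width: 0.685
grasp_force: 91.9
t 15.45 tcp [0.5283 0.2141 0.3523] shift now-axes cm [0.1234 0.0424 0.233 ] shift goal-axes cm [0.1231 0.0435 0.2329] turn [ 0.0003 -0.0002 -0.0085] 
q [ 24.4401  22.3755 -68.031   95.9461  21.3087  76.2834 136.4311] F [ 0.2885 -0.1345 -1.8677] w 0.6845785384037992 g 91.89893392380327
top5 0 zmed nan [0. 0.] [0. 0.] 0.0
top5 0 zmed nan [0. 0.] [0. 0.] 0.0
scene5 671 zmed 0.3513 [533.7 204.1] [ 75.6 152.1] 2.12
scene5 341 zmed 0.0515 [528.1 202.8] [ 65.3 151.1] 4.88
  return _methods._mean(a, axis=axis, dtype=dtype,
  ret = ret.dtype.type(ret / rcount)
```

View pics/scene5.png

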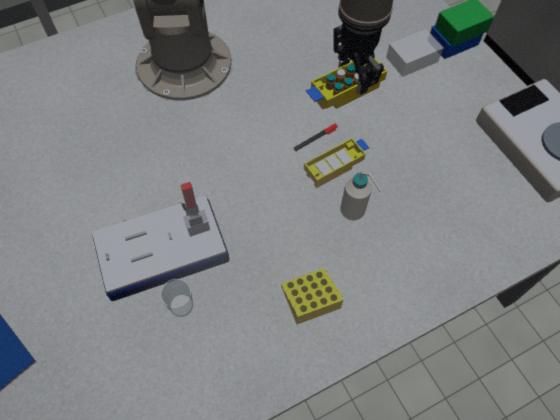

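The tray is turned with its blue tab at (317,93), opposite the low tray's tab at (362,145). I'll check the bottle clearance while descending to just above the low tray.

```bash
python3 - <<'E'
from h import *
w=np.load("top0.npz")["w"];m=(w[...,2]>.08)&(w[...,2]<.2)&(w[...,1]>.1)&(w[...,1]<.4)&(w[...,0]>.5);p=w[m]
for a,b in((.08,.12),(.12,.16),(.16,.2)):
    q=p[(p[:,2]>a)&(p[:,2]<b)];print(len(q),q.min(0) if len(q) else 0,q.max(0) if len(q) else 0)
E
python3 -m handwheel '[0.06,0.02,1,0,0,-0.008,0.06,0.02,2,0,0,0,0,0,2,0,0,0,0,0,2,0,0,0,0,0,2,0,0,0,0,0,2,0,0,0,0,0,2,0,0,0,0,0,1,0,0,0,0,0,0,0,0,0]';python3 d.py .5279 .2128 .102 184.2
```

```text
450 [0.6246 0.1523 0.0803] [0.6879 0.2158 0.12  ]
454 [0.6317 0.1593 0.12  ] [0.6796 0.2075 0.1594]
102 [0.6539 0.1817 0.1604] [0.7114 0.2025 0.1925]
t: 16.45
tcp_pos: [0.5276, 0.2126, 0.2112]
eef_rot: [[0.078, -0.997, -0.002], [-0.997, -0.078, -0.0], [0.0, 0.002, -1.0]]
wrist_force: [0.0, 0.5, -1.3]
width: 0.683
grasp_force: 91.9
t 16.45 tcp [0.5276 0.2126 0.2112] shift now-axes cm [-0.023  -0.0553 10.9161] shift goal-axes cm [-0.0203 -0.0321 10.9162] turn [ 0.0021 -0.0003  0.0048] 
q [ 19.6275  29.7774 -62.7419 105.6614  29.5967  63.1329 130.3433] F [ 0.0392  0.5286 -1.2845] w 0.6829780430719227 g 91.88980786129832
```

```bash
python3 -m handwheel '[0,-0.03,1.5,0,0,0.004,0,0,1.5,0,0,0,0,0,1.5,0,0,0,0,0,1.5,0,0,0,0,0,1.5,0,0,0,0,0,1.0,0,0,0,0,0,0,0,0,0,0,0,0,0,0,0]';python3 d.py .5279 .2128 .102 184.2
python3 - <<'E'
from h import *
for n in("top","scene"):
    c=camera(n);np.savez(f"{n}6.npz",w=cloud(c),c=c["color"]);cv2.imwrite(f"pics/{n}6.png",cv2.resize(c["color"][80:240,120:380] if n=="top" else c["color"][60:260,250:480],None,fx=3 if n=="top" else 3,fy=3 if n=="top" else 3,interpolation=cv2.INTER_CUBIC)[:600,:800])
from m2 import rim
rim("scene6",.40,.65,.06,.36,.112,.14);rim("scene6",.46,.60,.10,.32,.046,.062)
rim("top6",.40,.65,.06,.36,.112,.14) if 0 else None
E
```

```text
t: 17.25
tcp_pos: [0.5286, 0.2132, 0.1277]
eef_rot: [[0.075, -0.997, -0.0], [-0.997, -0.075, 0.0], [-0.0, 0.0, -1.0]]
wrist_force: [0.3, -0.2, -2.0]
width: 0.686
grasp_force: 91.9
t 17.25 tcp [0.5286 0.2132 0.1277] shift now-axes cm [0.0345 0.0708 2.5654] shift goal-axes cm [0.0338 0.0709 2.5654] turn [0.     0.0003 0.0013] 
q [ 15.479   35.208  -57.8025 109.4701  36.1307  55.7931 125.0629] F [ 0.312  -0.2426 -2.0332] w 0.686295222864123 g 91.907330872491
scene6 464 zmed 0.1271 [532.4 203.4] [155.   75.2] 87.58
scene6 203 zmed 0.0516 [528.8 203.3] [ 63.2 150.9] 3.2
```

View pics/scene6.png

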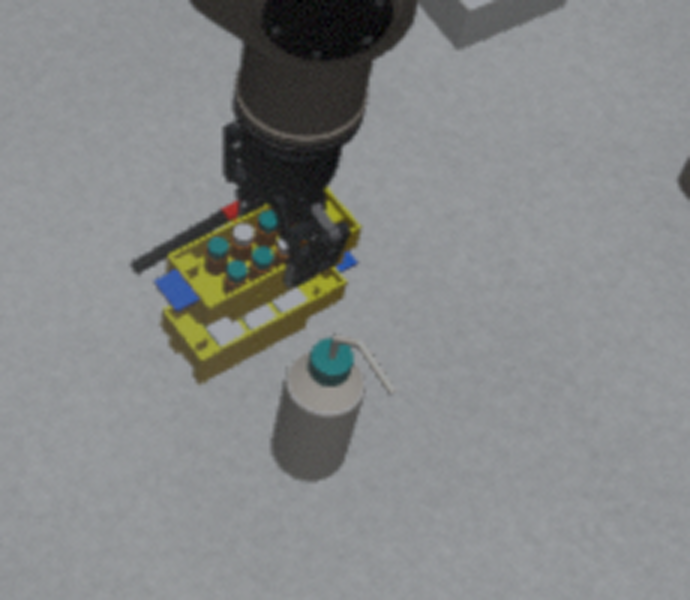

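The upper tray hovers over the low one with tabs at opposite ends (blue at (178,290) and (345,262) in the crop). I'll compare the two rims edge for edge in the same image.

```bash
cat > al.py <<'E'
from h import *
from m2 import rim
import sys
C=np.array([.5287,.2027]);t=np.radians(4.2);X=np.array([np.cos(t),np.sin(t)]);Y=np.array([-np.sin(t),np.cos(t)])
def edges(n,z0,z1):
    p=rim(n,.45,.62,.08,.34,z0,z1);q=np.c_[(p[:,:2]-C)@X,(p[:,:2]-C)@Y,p[:,2]]*1000
    xs=[];
    for b in range(-70,75,10):
        s=q[(q[:,1]>b)&(q[:,1]<b+10)]
        if len(s)>3: xs.append((b+5,s[:,0].max().round(1),s[:,0].min().round(1)))
    ys=[]
    for b in range(-30,30,10):
        s=q[(q[:,0]>b)&(q[:,0]<b+10)]
        if len(s)>3: ys.append((b+5,s[:,1].min().round(1),s[:,1].max().round(1)))
    print("y:(xmax,xmin)",[tuple(map(float,a)) for a in xs]);print("x:(ymin,ymax)",[tuple(map(float,a)) for a in ys])
n=sys.argv[1]
edges(n,float(sys.argv[2]),float(sys.argv[3])); edges(n,.046,.062)
E
python3 al.py scene6 .124 .14; python3 al.py scene0 .2 .3 2>/dev/null| tail -3
```

```text
scene6 311 zmed 0.131 [527.6 203.6] [ 66.6 150.1] 5.11
y:(xmax,xmin) [(-65.0, 33.4, -30.2), (-55.0, 31.7, -29.1), (-45.0, 31.7, -29.8), (-35.0, 32.1, -30.8), (-25.0, 32.3, -30.1), (-15.0, 31.1, -29.9), (-5.0, 30.8, -34.3), (5.0, 28.5, -31.9), (15.0, -26.9, -30.9), (65.0, 31.3, -1.7), (75.0, 30.4, -18.0)]
x:(ymin,ymax) [(-25.0, -74.2, 25.7), (-15.0, -73.2, 75.8), (-5.0, -72.3, 75.6), (5.0, -72.7, 76.0), (15.0, -71.7, 75.5), (25.0, -73.7, 75.5)]
scene6 203 zmed 0.0516 [528.8 203.3] [ 63.2 150.9] 3.2
y:(xmax,xmin) [(-65.0, 30.5, -32.6), (-55.0, 29.2, -9.2), (-45.0, 30.4, 27.1), (-35.0, 29.5, 23.7), (-25.0, 30.1, 26.2), (-15.0, 30.7, 27.2), (-5.0, 29.5, 26.9), (5.0, 30.4, 26.0), (15.0, 32.0, 26.1), (25.0, 30.3, 27.0), (35.0, 30.4, 27.3), (45.0, 30.6, 25.1), (55.0, 30.4, 14.0), (65.0, 31.6, 14.7), (75.0, 29.4, 10.9)]
x:(ymin,ymax) [(-25.0, -73.2, -69.5), (-15.0, -74.3, -73.0), (-5.0, -74.7, -55.6), (5.0, -74.5, -52.9), (15.0, -74.9, 75.9), (25.0, -74.1, 75.0)]
scene0 339 zmed 0.0513 [528.1 204.1] [ 62.5 151.4] 4.39
y:(xmax,xmin) [(-65.0, 29.2, -30.0), (-55.0, 29.9, -31.0), (-45.0, 29.8, -30.2), (-35.0, 30.9, -29.7), (-25.0, 29.9, -31.5), (-15.0, 30.7, -30.6), (-5.0, 29.3, -31.8), (5.0, 30.4, -29.6), (15.0, 30.7, -30.3), (25.0, 30.1, -30.7), (35.0, 30.6, -30.3), (45.0, 29.3, -31.3), (55.0, 28.2, -31.3), (65.0, 28.8, -30.7), (75.0, 29.1, -29.3)]
x:(ymin,ymax) [(-25.0, -74.1, 77.1), (-15.0, -74.0, 75.4), (-5.0, -74.3, 74.6), (5.0, -73.7, 74.9), (15.0, -73.5, 74.9), (25.0, -73.3, 75.6)]
```

```bash
python3 -m handwheel '[0.05,0.07,0.4,0,0,0,0,0,0.8,0,0,0,0,0,0.8,0,0,0,0,0,0,0,0,0,0,0,0,0,0,0]';python3 d.py .5279 .2126 .0942 184.2;python3 -m handwheel '[0,0,0.2,0,0,0,0,0,0.2,0,0,0,0,0,0,0,0,0,0,0,0,0,0,0]';python3 d.py .5279 .2126 .0942 184.2
```

```text
t: 17.85
tcp_pos: [0.5277, 0.2124, 0.1072]
eef_rot: [[0.074, -0.997, -0.001], [-0.997, -0.074, 0.0], [-0.0, 0.001, -1.0]]
wrist_force: [0.5, 0.6, -1.7]
width: 0.692
grasp_force: 91.9
t 17.85 tcp [0.5277 0.2124 0.1072] shift now-axes cm [-0.0152 -0.0249  1.3036] shift goal-axes cm [-0.0153 -0.0241  1.3036] turn [0.0006 0.0001 0.0013] 
q [ 14.5124  36.5564 -56.4945 110.3149  37.8089  54.0568 123.7746] F [ 0.5369  0.6027 -1.7388] w 0.6921615011857958 g 91.90761385951191
t: 18.25
tcp_pos: [0.5279, 0.2124, 0.1036]
eef_rot: [[0.074, -0.997, 0.0], [-0.997, -0.074, 0.0], [-0.0, -0.0, -1.0]]
wrist_force: [-0.7, 0.1, -1.9]
width: 0.682
grasp_force: 91.9
t 18.25 tcp [0.5279 0.2124 0.1036] shift now-axes cm [-0.0175 -0.0059  0.9366] shift goal-axes cm [-0.0176 -0.0059  0.9366] turn [-0.      0.0001  0.0011] 
q [ 14.3164  36.806  -56.236  110.4408  38.1521  53.7221 123.5122] F [-0.668   0.1213 -1.8784] w 0.681887140655669 g 91.9080790411681
```

```bash
python3 -m handwheel '[0,0,0.15,0,0,0,0,0,0.15,0,0,0,0,0,0,0,0,0]';python3 -m handwheel '[0,0,0.15,0,0,0,0,0,0.15,0,0,0,0,0,0,0,0,0]';python3 d.py .5279 .2126 .0942 184.2
```

```text
t: 18.55
tcp_pos: [0.5278, 0.2123, 0.1003]
eef_rot: [[0.074, -0.997, -0.0], [-0.997, -0.074, -0.0], [0.0, 0.0, -1.0]]
wrist_force: [0.5, -0.3, -1.9]
width: 0.685
grasp_force: 91.9
t: 18.85
tcp_pos: [0.5278, 0.2123, 0.0973]
eef_rot: [[0.074, -0.997, -0.0], [-0.997, -0.074, -0.0], [0.0, 0.0, -1.0]]
wrist_force: [0.1, 0.1, -2.1]
width: 0.685
grasp_force: 91.9
t 18.85 tcp [0.5278 0.2123 0.0973] shift now-axes cm [-0.028  -0.015   0.3121] shift goal-axes cm [-0.028  -0.0149  0.3121] turn [ 0.0003 -0.      0.0011] 
q [ 13.9962  37.2465 -55.8129 110.6432  38.6812  53.2189 123.1116] F [ 0.0859  0.1496 -2.0867] w 0.6847053736214647 g 91.90842348150909
```

The foot has entered the mouth with no contact force. I'll lower it in millimetre steps until it touches.

```bash
python3 -m handwheel '[0,0,0.1,0,0,0,0,0,0.1,0,0,0,0,0,0,0,0,0]';python3 -m handwheel '[0,0,0.1,0,0,0,0,0,0,0,0,0]';python3 -m handwheel '[0,0,0.05,0,0,0,0,0,0,0,0,0]'
```

```text
t: 19.15
tcp_pos: [0.5278, 0.2123, 0.0954]
eef_rot: [[0.074, -0.997, -0.0], [-0.997, -0.074, 0.0], [-0.0, 0.0, -1.0]]
wrist_force: [-0.6, -0.2, -1.8]
width: 0.687
grasp_force: 91.9
t: 19.35
tcp_pos: [0.5278, 0.2124, 0.0945]
eef_rot: [[0.074, -0.997, -0.0], [-0.997, -0.074, 0.0], [-0.0, 0.0, -1.0]]
wrist_force: [0.1, -0.6, -2.4]
width: 0.687
grasp_force: 91.9
t: 19.55
tcp_pos: [0.5279, 0.2124, 0.0943]
eef_rot: [[0.074, -0.997, 0.0], [-0.997, -0.074, -0.0], [0.0, -0.0, -1.0]]
wrist_force: [-1.8, -0.5, 4.6]
width: 0.687
grasp_force: 92.8
```

It touches at the expected ledge height. Release and rise.

```bash
python3 -m handwheel '[0,0,0,0,0,0,0,0,0,0,0,0,0,0,0,0,0,0,0,0,0,0,0,0,0,0,0,0,0,0]' 0 20; python3 -m handwheel '[0,0,-1,0,0,0,0,0,-1.5,0,0,0,0,0,-2,0,0,0,0,0,-3,0,0,0,0,0,-3,0,0,0,0,0,-3,0,0,0,0,0,-3,0,0,0,0,0,-3,0,0,0,0,0,-2,0,0,0,0,0,0,0,0,0,0,0,0,0,0,0]'
python3 - <<'E'
from h import *
for n in("scene","wrist"):
    c=camera(n);np.savez(f"{n}7.npz",w=cloud(c),c=c["color"]);cv2.imwrite(f"pics/{n}7.png",c["color"])
E
python3 al.py scene7 .088 .108
```

```text
t: 20.05
tcp_pos: [0.5279, 0.2124, 0.094]
eef_rot: [[0.074, -0.997, -0.0], [-0.997, -0.074, 0.0], [-0.0, 0.0, -1.0]]
wrist_force: [0.2, -0.1, 0.1]
width: 0.998
grasp_force: 0.0
t: 21.15
tcp_pos: [0.5277, 0.2124, 0.3102]
eef_rot: [[0.074, -0.997, 0.002], [-0.997, -0.074, -0.0], [0.0, -0.002, -1.0]]
wrist_force: [0.1, 1.1, 0.2]
width: 1.001
grasp_force: 0.0
scene7 490 zmed 0.0961 [528.7 203.2] [ 63.1 151.5] 4.86
y:(xmax,xmin) [(-65.0, 29.5, -29.9), (-55.0, 31.7, -29.9), (-45.0, 30.0, -29.5), (-35.0, 30.7, -31.1), (-25.0, 30.9, -30.6), (-15.0, 29.2, -28.7), (-5.0, 31.3, -29.5), (5.0, 31.5, -30.1), (15.0, 30.8, -30.8), (25.0, 30.6, -31.5), (35.0, 29.7, -30.9), (45.0, 29.3, -30.3), (55.0, 30.6, -30.6), (65.0, 30.3, -32.3), (75.0, 29.1, -32.1)]
x:(ymin,ymax) [(-25.0, -75.5, 75.3), (-15.0, -74.3, 74.4), (-5.0, -73.3, 76.2), (5.0, -73.5, 75.0), (15.0, -73.6, 75.6), (25.0, -74.5, 76.1)]
scene7 236 zmed 0.0528 [552.8 204.6] [153.1  32.7] 85.88
y:(xmax,xmin) [(-65.0, 30.8, -2.3), (-55.0, 30.4, 27.2), (-45.0, 30.0, 21.6), (-35.0, 31.7, 20.9), (-25.0, 30.1, 20.4), (-15.0, 28.5, 21.6), (-5.0, 30.6, 21.5), (5.0, 29.5, 20.8), (15.0, 30.8, 20.9), (25.0, 29.0, 21.0), (35.0, 28.8, 21.4), (45.0, 28.9, 21.2), (55.0, 28.9, 22.0), (65.0, 29.4, 19.8), (75.0, 29.5, 18.5)]
x:(ymin,ymax) [(5.0, -74.3, -66.9), (15.0, -73.8, 74.4), (25.0, -75.3, 77.6)]
```

View pics/scene7.png

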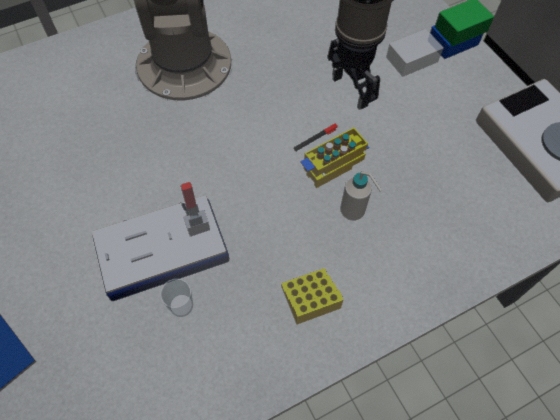

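View pics/wrist7.png

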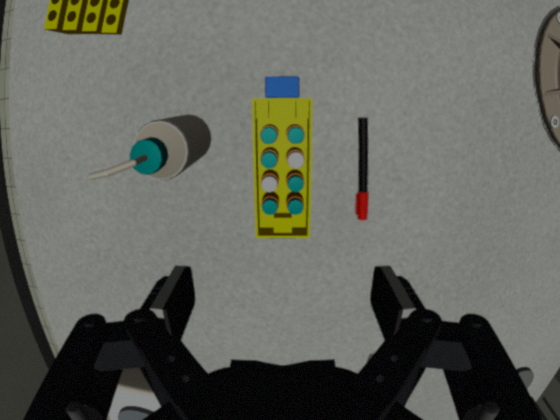

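Both views show the vial tray stacked squarely, at (335,155) in the scene view and (282,165) in the wrist view. Its tab is at the end opposite the low tray's, the clamp is still open, and the bystanders haven't moved. The rims line up within about 1 mm, and the height difference of about 45 mm puts it on the ledges.

```bash
python3 -c "
from rig import close_job; print(close_job())"
```

```text
the job is handed in; nothing more can be done
None
```

The vial tray is stacked on the low tray's ledges with the blue tabs at opposite ends, rims aligned to about 1 mm, the clamp open and nothing else disturbed; I handed the job in at about 21 s, and no verdict was returned.

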